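Line up the toiletries on the vanity tray by height

ROBOT

A 6-joint arm with a two-finger parallel gripper is mounted at the origin on the work surface. World frame = base frame: x ahead of the robot, y to its left, z up, the work surface at z = 0. Lengths are in m, angles in degrees, forces in N, time in s.
With the tool pointing down it reaches from about 0.25 to 0.725 m from the base axis. Payload 9.7 kg.
Tool frame: the origin (TCP) lies between the finger pads; the fingertips stand 22 mm ahead of it and the grasp point (between the pads) lies 3 mm ahead of it; z points along the fingers, y is the line along which they close (so a half turn about z gives the same grasp; the last joint's range is limited). The gripper opens to 85 mm and grips with 20 to 120 N. Pads are 22 mm wide; open, the fingers measure 114 mm over their backs; the gripper's body (76 mm by 85 mm) begins 54 mm behind the grasp point. The pads swing forward as they close: fully open they stand 13 mm farther back than shut.
Start: joints at [-66.291, 4.979, 10.078, 95.1, 0, 90], TCP at [0.221, -0.504, 0.253] pointing down, gripper open.
Joint ranges: [-179.16, 179.16], [-48.56, 103.87], [-65.8, 70.77], [-126.05, 130.52], [-82.76, 87.17], [-180, 180]. Speed limits (degrees/s): [127.2, 127.2, 147.25, 180, 180, 180].

INTERFACE

Orientations are given as [roll, pitch, yaw] about the fixed x, y, z axes, in that order (R = Rz(yaw) Ry(pitch) Rx(roll)).
In Python, from workcell import bot, viewer, finder gives the robot as it stands.
- The arm moves only by the tool move_arm, never from a script. Its arguments are lists of equal length, an entry for each row: "offset": the shift along the tool's x, y, z in cm, a list of three; "twist": the turn, a rotation vector about the tool's x, y, z in rad, a list of three; "grip": the opening, from 0 (shut) to 1 (fully open). In form: {"offset": [[x, y, z], ...], "twist": [[ax, ay, az], ...], "grip": [grip, ...]}. A call has 1 to 5 rows; each row shifts and turns the commanded pose from where the row before left it, along the tool's axes as they then stand; what a row does not reach is not made up. A row lasts 1/10 s, in which the tool goes at most 50 mm and 8.59 degrees, less where a joint would pass 70% of its speed; a pose out of reach is approached as far as the arm can. A call is refused whole if a number of a shift passes 5 or a number of a turn 0.15, either way. A call with a gripper value outside its range is refused whole. The fingers move at their own pace and stop on an object; "force" is the grip in N (left out, the last holds). Time passes only in rows, so rows that do not move let the fingers close. It gives the time, the measured TCP pose, the force, the opening and the grip force at its end, in the units of the state.
- bot.get_obs(): the state, without advancing time (a new reading comes with each control period).
- viewer.camera(name): name is "scene" or "top" or "wrist"; returns a dict with "color" (400x640x3 uint8, red, green, blue), "depth" (400x640 float32, m along the optical axis (not along the pixel's ray), 0 where there is no reading), "vfov" (degrees; the focal length in pixels is half the picture's height over the tangent of half this angle, whatever the lens; pixels are square), "cx", "cy" (the principal point, pixels), "position" and "attitude" of the camera in the world; the wrist camera has in their place "tool_from_camera" (4x4, takes a point from camera to tool coordinates, whose origin is the TCP and whose axes are the flange's). Camera axes: x right, y down, z forward; pixel columns grow to the right and rows downward; lengths in m; the calibration is good to about 2 mm. A picture is of the moment at which its call begins: read the wrist's pose just before it.
- bot.job_done(): hands the job in; it is judged then, once.
Trained networks look in a picture, given as the dict that the camera call returned (one of the last four; its "shot" number tells which), for a name from the list of things; names that differ only in an ending like _2 or _b are one class to them, and where a whole thing is asked for, a point or a joint stands for the part that bears it (a point fixed in the world has none). Each returns a list of dicts, best first, with "p" (0 to 1); they miss things now and then, are a little off and sometimes report something else, mostly with a low value. They report only what shows in the picture. A call takes as long as a camera call. They do not tell look-alikes from the thing itself.
- finder.boxes_of(picture, thing): "position" ([column, row] in pixels, amid what is visible of it).
- finder.pinpoint(picture, thing): "position" ([column, row] in pixels: a listed point, or the origin of a listed thing).
The state is a dict: "time": time; "q": joint angles; "qd": joint speeds; "joint_efforts": joint torques, N m; "ee_pos": TCP position; "tcp_rot": TCP orientation; "wrist_force": force on the tool from outside, world axes, zero at the start; "torque": the same for the moment, N m; "opening": finger opening in m; "grasp_force": force on a finger pad.
Only numpy, scipy, OpenCV 4.12 (cv2) and the standard library are available. Lean on these libraries where they do the work, as an engineer would, in place of code of your own. Each camera call takes 0.05 s, during which the arm holds its last target. There are 200 camera calls.

TASK

Line up the four white toiletry containers with silver caps on the wooden tray in order of height, one standing upright in the middle of each cork pad: the tallest on the pad at the toothbrush tumbler's end, stepping down to the shortest at the soap dish's end. Set each one down rather than dropping it, and leave the tumbler and the soap dish standing where they are.

Things in the scene. Friction and masses are not known exactly. Their poses are not given: they have to be found in the camera images.
- shampoo_mid (a point): the tallest white container: slim round bottle, 46 mm across and 150 mm tall, the upper 38 mm being a silver cap of nearly the same width (45 mm); the point is on its axis half-way up (75 mm above its foot), z up along the axis. About 0.2 kg. From above, grip the cap or just below it
- flask_mid (a point): the second tallest white container: flat upright bottle, 36 mm thick along its own x and 60 mm wide along its own y, body 100 mm tall with vertical flat sides, then a small silver cap (22 x 32 mm) up to 120 mm; the point is on its axis half-way up (60 mm above its foot). About 0.18 kg. Grip it across its 36 mm thickness, in the upper part of the body
- rollon_mid (a point): the third tallest white container: small round roll-on, 42 mm across and 92 mm tall, white below 48 mm and a round-topped silver cap above (straight sides up to 72 mm); the point is on its axis half-way up (46 mm above its foot). About 0.11 kg
- jar_mid (a point): the shortest white container: wide round cream jar, 60 mm across and 62 mm tall, silver lid above 43 mm of equal width; the point is on its axis half-way up (31 mm above its foot). About 0.17 kg
- pad_1: dark cork disc, 76 mm across and 3 mm thick, lying fixed in the wooden tray; origin at the centre of its underside, so its top is 3 mm above the origin (11 mm above the counter). The four pads lie in one row, 90 mm from centre to centre, along the tray's length, which is the pads' y axis; pad_1 is at the end on the robot's right (-y). The tray is 380 x 120 mm, its edges 14 mm high, its floor 8 mm; the whole tray lies somewhere different every time, slightly turned
- pad_2: dark cork disc, 76 mm across and 3 mm thick, lying fixed in the wooden tray; origin at the centre of its underside, so its top is 3 mm above the origin (11 mm above the counter). Second from the robot's right
- pad_3: dark cork disc, 76 mm across and 3 mm thick, lying fixed in the wooden tray; origin at the centre of its underside, so its top is 3 mm above the origin (11 mm above the counter). Third from the robot's right
- pad_4: dark cork disc, 76 mm across and 3 mm thick, lying fixed in the wooden tray; origin at the centre of its underside, so its top is 3 mm above the origin (11 mm above the counter). At the end on the robot's left (+y)
- tumbler: grey toothbrush tumbler, 72 mm across and 100 mm tall, with a green and an orange toothbrush standing in it up to 190 mm; it stands loose on the counter off one end of the tray, about 117 mm from the centre of that end's pad (left end on some starts, right end on others); origin at the centre of its underside
- soap_dish: grey soap dish, 95 x 120 mm and 22 mm high, with a bar of cream-coloured soap up to 33 mm; it stands loose on the counter off the other end of the tray; origin at the centre of its underside
Mind the look-alikes: they are no part of the job. What is shaped like the part that bears shampoo_mid but green is not meant. What is shaped like the part that bears rollon_mid but blue is not meant.

How it is judged:
By the outcome, as a careful person would: the job done as asked, in the order asked, and still so for the second after the job is handed in, with the robot touching nothing.
It also fails if it takes over 112 s, if anything falls off the work surface, if the arm or the gripper's body presses on something with over 40 N, if the wrist force passes 120 N, or if a joint passes its speed limit or range.

## Working session

There is one attempt and no reset: what is moved stays moved. The work goes in short steps, Python scripts to look and compute and a tool call to move; the robot and the scene stay as the last step left them, time stands still between calls to the robot, and variables do not carry over. Pictures are saved under pics/ and viewed, at most 14 in all, crops included, and the job is handed in when it is done.

Besides the shell and the picture viewer there is one more tool, called in YAML: its name, and indented under it one key for each argument. move_arm: Moves the arm, as the interface text tells. Its arguments: {"type":"object","properties":{"offset":{"type":"array","items":{"type":"array","items":{"type":"number"}}},"twist":{"type":"array","items":{"type":"array","items":{"type":"number"}}},"grip":{"type":"array","items":{"type":"number"}},"force":{"type":"number"}},"required":["offset","twist","grip"]}

```bash
ls; mkdir -p pics; cat > h.py <<'E'
import numpy as np, cv2
from scipy.spatial.transform import Rotation as R
from workcell import bot, viewer, finder
def ray(p):
    f=200/np.tan(np.radians(p['vfov']/2)); return f
def world(p,uv,z):
    "intersect pixel ray with plane z"
    f=ray(p); d=np.array([(uv[0]-p['cx'])/f,(uv[1]-p['cy'])/f,1.])
    M,t=pose(p); d=M@d; return t+d*(z-t[2])/d[2]
def pose(p):
    if 'position' in p:
        a=np.array(p['attitude'],float)
        M=a if a.shape==(3,3) else (R.from_quat(a).as_matrix() if a.size==4 else R.from_euler('xyz',a,degrees=True).as_matrix())
        return M,np.array(p['position'])
    o=bot.get_obs(); T=np.array(p['tool_from_camera']); M=R.from_euler('xyz',o['tcp_rot'],degrees=True).as_matrix()
    return M@T[:3,:3], M@T[:3,3]+np.array(o['ee_pos'])
def cloud(p):
    f=ray(p); v,u=np.mgrid[:400,:640]; d=p['depth']
    M,t=pose(p); P=np.stack([(u-p['cx'])/f*d,(v-p['cy'])/f*d,d],-1); return P@M.T+t
def save(p,n): cv2.imwrite('pics/'+n,p['color'][:,:,::-1])
E
python3 - <<'E'
from h import *
print(bot.get_obs())
Z=dict(shampoo_mid=.075,flask_mid=.06,rollon_mid=.046,jar_mid=.031,pad_1=.008,tumbler=0,soap_dish=0)
for n in ('top','scene'):
    p=viewer.camera(n); save(p,n+'1.png'); print(n,p['attitude'],p['position'],p['vfov'])
    for k,z in Z.items():
        for r in finder.pinpoint(p,k)[:6]:
            if r['p']>.2: print(k,np.round(r['position']),round(r['p'],2),np.round(world(p,r['position'],z),3))
E
```

```text
pics
{'time': 0.0, 'q': array([-6.62897085e+01,  5.01232380e+00,  1.00342546e+01,  9.50996020e+01,
        1.52314175e-03,  9.00002600e+01]), 'qd': array([ 0.04470845, -0.00387453, -0.00220269,  0.05506726,  0.09041469,
       -0.07055248]), 'joint_efforts': array([-1.02534937e-03, -5.20385206e+01,  4.64804649e+01,  1.61666167e-02,
       -2.30821379e-04,  2.33772357e-05]), 'ee_pos': array([ 0.22108786, -0.50338912,  0.25256952]), 'tcp_rot': array([-1.79922329e+02, -1.52278788e-03,  2.37100295e+01]), 'wrist_force': array([0.8385036 , 0.61073149, 0.11467575]), 'torque': array([0.00424125, 0.01737644, 0.00638143]), 'grasp_force': 0.0, 'opening': 0.08540828169485408}
top [-176.54725491   -0.57691135  -88.91161209] [ 0.39229743 -0.02912497  1.46942299] 44.82565013639916
shampoo_mid [394. 260.] 0.77 [ 0.308 -0.265  0.075]
shampoo_mid [436. 219.] 0.76 [ 0.428 -0.384  0.075]
shampoo_mid [398. 226.] 0.6 [ 0.405 -0.275  0.075]
flask_mid [203. 217.] 0.84 [0.422 0.287 0.06 ]
rollon_mid [281. 243.] 0.69 [0.351 0.06  0.046]
jar_mid [334. 212.] 0.8 [ 0.443 -0.093  0.031]
jar_mid [290. 152.] 0.42 [
[... 315 characters left out ...]
    0.20859082   53.43237474] [ 0.84735098 -0.30464427  0.79801481] 55.72146384797627
shampoo_mid [161. 277.] 0.86 [ 0.43  -0.387  0.075]
shampoo_mid [201. 242.] 0.78 [ 0.408 -0.286  0.075]
flask_mid [400. 132.] 0.78 [0.42  0.286 0.06 ]
rollon_mid [316. 161.] 0.74 [0.358 0.056 0.046]
rollon_mid [348. 172.] 0.71 [0.432 0.1   0.046]
jar_mid [282. 216.] 0.81 [ 0.431 -0.1    0.031]
pad_1 [382. 248.] 0.89 [0.628 0.044 0.008]
pad_1 [351. 266.] 0.69 [ 0.621 -0.041  0.008]
pad_1 [409. 229.] 0.67 [0.63  0.13  0.008]
pad_1 [315. 285.] 0.57 [ 0.608 -0.134  0.008]
tumbler [444. 208.] 0.94 [0.636 0.245 0.   ]
soap_dish [266. 313.] 0.82 [ 0.594 -0.253  0.   ]
soap_dish [404. 130.] 0.72 [0.385 0.346 0.   ]
```

View pics/top1.png

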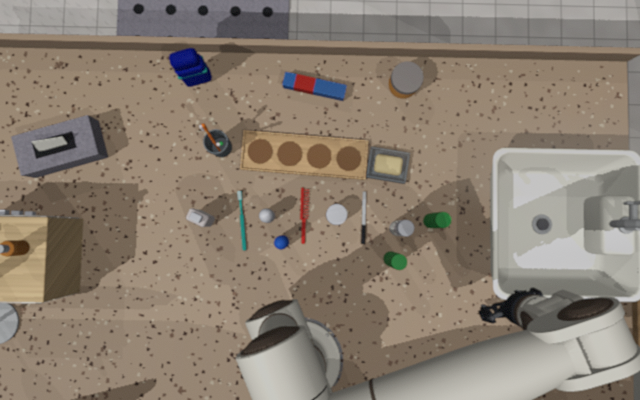

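View pics/scene1.png

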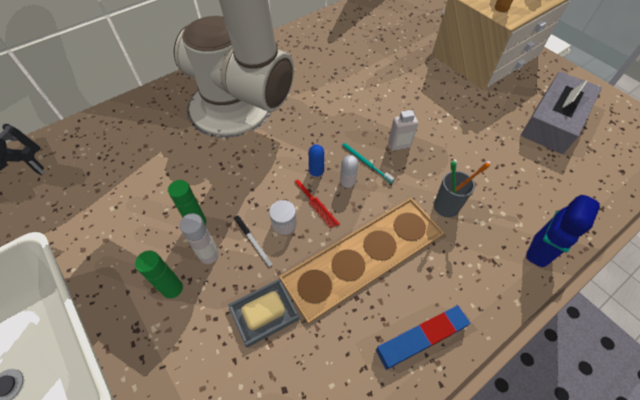

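The top view shows the look-alikes. The bottles are white shampoo (403,228), green (437,220) and green (396,261). The roll-ons are white (266,215) and blue (281,242). The jar is at (336,214) and the flask at (199,217). I choose the white ones. The tumbler (216,143) is on the left (+y), so pad_4 takes the shampoo, pad_3 the flask, pad_2 the roll-on and pad_1 the jar.

```bash
cat > m.py <<'E'
from h import *
from scipy.optimize import least_squares
def circ(P,r):
    s=least_squares(lambda c:np.hypot(*(P-c).T)-r,P.mean(0),loss='soft_l1',f_scale=.001); return s.x,np.sqrt(np.mean(s.fun**2)) 
def main():
  for n in ('top','scene'):
    p=viewer.camera(n); C=cloud(p).reshape(-1,3); hsv=cv2.cvtColor(p['color'],cv2.COLOR_RGB2HSV)
    H=hsv.reshape(-1,3)
    print(n)
    # pads: dark brown blobs
    m=((p['color'][:,:,0]<135)&(hsv[:,:,1]>80)&(hsv[:,:,0]<20)).astype('u1')*255
    m=cv2.morphologyEx(m,cv2.MORPH_OPEN,np.ones((7,7)))
    for c in cv2.findContours(m,cv2.RETR_EXTERNAL,cv2.CHAIN_APPROX_NONE)[0]:
        if len(c)<40: continue
        e=cv2.fitEllipse(c); w=world(p,e[0],.011)
        if .5<w[0]<.72 and -.25<w[1]<.25: print(' pad',np.round(e[0],1),np.round(e[1],1),np.round(w,4))
    for k,c,r,z0,z1,top in (('shampoo',(.407,-.28),.023,.02,.14,.15),('flask',(.421,.287),0,.02,.095,.12),('rollon',(.43,.10),.021,.01,.068,.09),('jar',(.437,-.096),.03,.01,.058,.062)):
        d=np.hypot(*(C[:,:2]-c).T)
        s=(d<.055)&(C[:,2]>z0)&(C[:,2]<z1)&(H[:,1]<70)
        t=(d<.055)&(C[:,2]>top-.006)&(H[:,1]<90)
        print(' ',k,s.sum(),t.sum(),'topz',np.round(C[t,2].mean(),4),'topmean',np.round(C[t,:2].mean(0),4),end=' ')
        if r: x,e=circ(C[s,:2],r); print('circ',np.round(x,4),round(e,4))
        else:
            s2=(d<.06)&(C[:,2]>.085)&(C[:,2]<.106)&(H[:,1]<90)
            q=cv2.minAreaRect(C[s2,:2].astype('f4')*1000); print('shoulder',q, s2.sum()); q=cv2.minAreaRect(C[t,:2].astype('f4')*1000); print('    cap',q)
if __name__=='__main__': main()
E
python3 m.py
python3 - <<'E'
import cv2
a=cv2.imread('pics/scene1.png')
cv2.imwrite('pics/crop1.png',cv2.hconcat([cv2.resize(a[170:290,140:260],(390,390)),cv2.resize(a[100:220,300:420],(390,390))]))
E
```

```text
top
 pad [348.5 158.1] [22.9 23.7] [ 0.6089 -0.135   0.011 ]
 pad [318.9 155.8] [22.7 22.8] [ 0.614  -0.0453  0.011 ]
 pad [289.4 153.3] [22.7 23.5] [0.6198 0.0441 0.011 ]
 pad [259.9 150.9] [22.8 23.1] [0.6254 0.1337 0.011 ]
  shampoo 107 210 topz 0.1494 topmean [ 0.4012 -0.2842] circ [ 0.4015 -0.2854] 0.0005
  flask 117 91 topz 0.1195 topmean [0.4201 0.2952] shoulder ((419.9052734375, 295.32958984375), (60.29875564575195, 35.86589813232422), 66.53085327148438) 171
    cap ((420.4796447753906, 295.7496337890625), (32.31635284423828, 21.571269989013672), 66.39855194091797)
  rollon 25 114 topz 0.0892 topmean [0.4307 0.1036] circ [0.4308 0.1044] 0.0065
  jar 42 324 topz 0.0617 topmean [ 0.4375 -0.0999] circ [ 0.4362 -0.0988] 0.0103
scene
 pad [314.  286.1] [32.5 33.2] [ 0.6099 -0.137   0.011 ]
 pad [347.7 265.3] [29.6 31.9] [ 0.6159 -0.0478  0.011 ]
 pad [379.5 245.5] [27.5 30.8] [0.6215 0.0421 0.011 ]
 pad [409.4 227. ] [25.7 30. ] [0.6273 0.1314 0.011 ]
  shampoo 651 367 topz 0.1489 topmean [ 0.4031 -0.2863] circ [ 0.4005 -0.2861] 0.0007
  flask 510 89 topz 0.1187 topmean [0.4205 0.2921] shoulder ((422.013916015625, 292.60723876953125), (60.70320510864258, 33.8500862121582), 61.649471282958984) 232
    cap ((418.4991760253906, 293.2889404296875), (30.487619400024414, 24.878652572631836), 63.48545455932617)
  rollon 228 120 topz 0.0888 topmean [0.432  0.1003] circ [0.4288 0.1032] 0.0009
  jar 248 476 topz 0.0611 topmean [ 0.439  -0.1021] circ [ 0.4367 -0.1009] 0.0006
```

View pics/crop1.png

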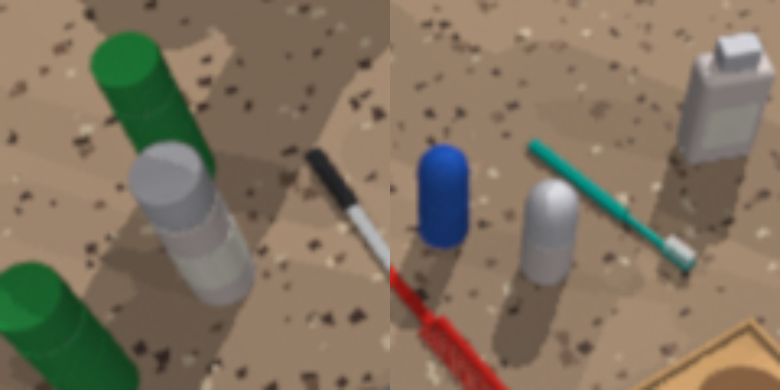

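The close crop confirms the white shampoo (190,220), the white roll-on (550,230) and the flask (725,100); the green and blue ones are look-alikes. I place the shortest first, starting with the jar: turn the tool to yaw 86.4°, then move over the jar.

move_arm:
  offset:
    - [0, 0, 0]
    - [0, 0, 0]
    - [0, 0, 0]
    - [0, 0, 0]
  twist:
    - [0, 0, -0.137]
    - [0, 0, -0.137]
    - [0, 0, -0.137]
    - [0, 0, -0.137]
  grip: [1, 1, 1, 1]

```text
time: 1.3
ee_pos: [0.2212, -0.5036, 0.2533]
tcp_rot: [180.0, 0.0, 55.4]
wrist_force: [-0.5, -0.7, 0.3]
opening: 0.0853
grasp_force: 0.0
```

move_arm:
  offset:
    - [0, 0, 0]
    - [0, 0, 0]
    - [0, 0, 0]
    - [0, 0, 0]
  twist:
    - [0, 0, -0.137]
    - [0, 0, -0.137]
    - [0, 0, -0.137]
    - [0, 0, -0.137]
  grip: [1, 1, 1, 1]

```text
time: 1.7
ee_pos: [0.2211, -0.5036, 0.2533]
tcp_rot: [-180.0, -0.0, 86.8]
wrist_force: [0.7, -0.2, 1.8]
opening: 0.0853
grasp_force: 0.0
```

move_arm:
  offset:
    - [4.1, 1.9, 0]
    - [4.1, 1.9, 0]
    - [4.1, 1.9, 0]
    - [4.1, 1.9, 0]
    - [4.1, 1.9, 0]
  twist:
    - [0, 0, 0]
    - [0, 0, 0]
    - [0, 0, 0]
    - [0, 0, 0]
    - [0, 0, 0]
  grip: [1, 1, 1, 1, 1]

```text
time: 2.2
ee_pos: [0.3289, -0.3032, 0.2534]
tcp_rot: [180.0, 0.0, 86.5]
wrist_force: [1.3, -0.4, -0.3]
opening: 0.0852
grasp_force: 0.0
```

move_arm:
  offset:
    - [4.1, 1.9, 0]
    - [4.1, 1.9, 0]
    - [4.1, 1.9, 0]
    - [4.1, 1.9, 0]
    - [4.1, 1.9, 0]
  twist:
    - [0, 0, 0]
    - [0, 0, 0]
    - [0, 0, 0]
    - [0, 0, 0]
    - [0, 0, 0]
  grip: [1, 1, 1, 1, 1]

```text
time: 2.7
ee_pos: [0.4363, -0.1041, 0.2536]
tcp_rot: [180.0, 0.0, 86.5]
wrist_force: [0.3, -0.4, 0.6]
opening: 0.0854
grasp_force: 0.0
```

move_arm:
  offset:
    - [0, 0, 0]
    - [0, 0, 0]
    - [0, 0, 0]
  twist:
    - [0, 0, 0]
    - [0, 0, 0]
    - [0, 0, 0]
  grip: [1, 1, 1]

```text
time: 3.0
ee_pos: [0.4355, -0.1065, 0.2533]
tcp_rot: [-180.0, 0.0, 86.5]
wrist_force: [-0.7, -0.9, -0.0]
opening: 0.0856
grasp_force: 0.0
```

```bash
cat >> h.py <<'E'
def go(x,y,z,yaw=None,o=None):
    "offset in tool axes (cm) from the current pose; twist z (rad)"
    o=o or bot.get_obs(); M=R.from_euler('xyz',o['tcp_rot'],degrees=True).as_matrix()
    d=M.T@(np.array([x,y,z])-o['ee_pos'])*100
    print('go',np.round(d,2),'twz',None if yaw is None else round(np.radians(o['tcp_rot'][2]-yaw),3))
E
python3 - <<'E'
from m import *
p=viewer.camera('wrist'); save(p,'w1.png'); C=cloud(p).reshape(-1,3)
d=np.hypot(*(C[:,:2]-(.4368,-.1005)).T); t=(d<.05)&(C[:,2]>.045)&(C[:,2]<.08)
T=C[t,:2]; print(t.sum(),C[t,2].mean(),T.mean(0),cv2.minEnclosingCircle(T.astype('f4')*1000))
go(.4368,-.1005,.043)
E
```

```text
2759 0.06257235030330482 [ 0.43538297 -0.09810279] ((435.0585021972656, -99.71028137207031), 30.195751190185547)
go [ 0.64  0.1  21.04] twz None
```

View pics/w1.png

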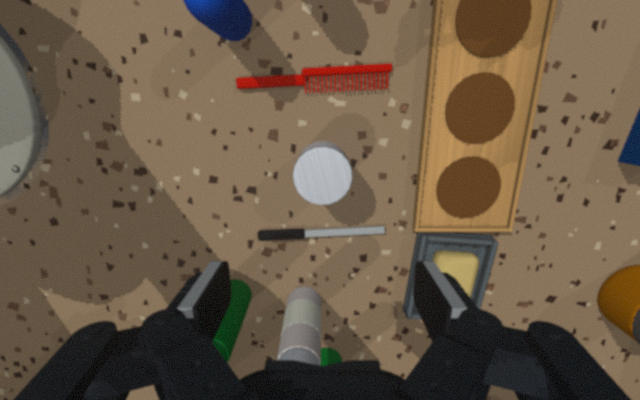

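The wrist view shows the jar's lid at (323,174), within 1 mm of where I had measured it. The red comb is at (315,75) and the knife at (320,233), both clear of it.

move_arm:
  offset:
    - [0.64, 0.05, 4.2]
    - [0, 0, 4.2]
    - [0, 0, 4.2]
    - [0, 0, 4.2]
    - [0, 0, 4.2]
  twist:
    - [0, 0, 0]
    - [0, 0, 0]
    - [0, 0, 0]
    - [0, 0, 0]
    - [0, 0, 0]
  grip: [1, 1, 1, 1, 1]

```text
time: 3.55
ee_pos: [0.4361, -0.1009, 0.0419]
tcp_rot: [180.0, 0.0, 86.4]
wrist_force: [1.4, -0.3, -0.6]
opening: 0.0853
grasp_force: 0.0
```

move_arm:
  offset:
    - [0, 0, 0]
    - [0, 0, 0]
    - [0, 0, 0]
    - [0, 0, 0]
    - [0, 0, 0]
  twist:
    - [0, 0, 0]
    - [0, 0, 0]
    - [0, 0, 0]
    - [0, 0, 0]
    - [0, 0, 0]
  grip: [1, 1, 0.5, 0.5, 0.5]
  force: 30

```text
time: 4.05
ee_pos: [0.438, -0.1001, 0.0459]
tcp_rot: [179.8, 0.1, 86.5]
wrist_force: [-3.0, -2.3, 8.4]
opening: 0.0592
grasp_force: 31.4
```

move_arm:
  offset:
    - [0, 0, 0]
    - [0, 0, 0]
    - [0, 0, 0]
  twist:
    - [0, 0, 0]
    - [0, 0, 0]
    - [0, 0, 0]
  grip: [0.5, 0.5, 0.5]

```text
time: 4.35
ee_pos: [0.438, -0.1001, 0.046]
tcp_rot: [179.8, 0.1, 86.5]
wrist_force: [-2.1, -1.9, 7.7]
opening: 0.059
grasp_force: 31.3
```

move_arm:
  offset:
    - [0, 0, -2]
    - [0, 0, -4]
    - [0, 0, -4]
    - [0, 0, 0]
  twist:
    - [0, 0, 0]
    - [0, 0, 0]
    - [0, 0, 0]
    - [0, 0, 0]
  grip: [0.5, 0.5, 0.5, 0.5]

```text
time: 4.75
ee_pos: [0.4393, -0.1002, 0.15]
tcp_rot: [179.4, 0.1, 86.5]
wrist_force: [1.0, -0.7, -1.0]
opening: 0.0592
grasp_force: 33.3
```

```bash
python3 -c "
from h import *
print(bot.get_obs()['opening'],bot.get_obs()['wrist_force']);go(.6094,-.136,.142,86.4)"
```

```text
0.05917589145863245 [ 0.9889446  -0.6504252  -1.03604785]
go [-2.54 17.19  0.97] twz 0.002
```

move_arm:
  offset:
    - [-0.5, 3.4, 0]
    - [-0.5, 3.4, 0]
    - [-0.5, 3.4, 0]
    - [-0.5, 3.4, 0]
    - [-0.5, 3.4, 0]
  twist:
    - [0, 0, 0]
    - [0, 0, 0]
    - [0, 0, 0]
    - [0, 0, 0]
    - [0, 0, 0]
  grip: [0.5, 0.5, 0.5, 0.5, 0.5]

```text
time: 5.25
ee_pos: [0.6064, -0.1352, 0.1435]
tcp_rot: [180.0, 0.0, 86.5]
wrist_force: [0.5, 0.5, -1.0]
opening: 0.0592
grasp_force: 33.4
```

move_arm:
  offset:
    - [0, 0, 2.0]
    - [0, 0, 2.0]
    - [0, 0, 0]
    - [0, 0, 0]
  twist:
    - [0, 0, 0]
    - [0, 0, 0]
    - [0, 0, 0]
    - [0, 0, 0]
  grip: [0.5, 0.5, 0.5, 0.5]

```text
time: 5.65
ee_pos: [0.6047, -0.1349, 0.1037]
tcp_rot: [-180.0, -0.0, 86.5]
wrist_force: [-0.5, 0.4, 0.2]
opening: 0.059
grasp_force: 33.5
```

```bash
python3 -c "
from m import *
p=viewer.camera('scene'); save(p,'s2.png'); C=cloud(p).reshape(-1,3);o=bot.get_obs(); print(o['ee_pos'],o['tcp_rot'],o['wrist_force'])
H=cv2.cvtColor(p['color'],cv2.COLOR_RGB2HSV).reshape(-1,3)
d=np.hypot(*(C[:,:2]-o['ee_pos'][:2]).T); s=(d<.05)&(C[:,2]>.03)&(C[:,2]<.075)&(H[:,1]<70)&(H[:,2]>90)
print(s.sum(),C[s,2].min(),circ(C[s,:2],.03)); go(.6094,-.136,.0575,86.4)"
```

```text
[ 0.60512093 -0.13496308  0.10457297] [1.79925492e+02 1.22992126e-02 8.65045802e+01] [ 0.91889966  0.11160615 -0.8236085 ]
32 0.0641518067818645 (array([ 0.64142378, -0.17942774]), np.float64(0.003515212419244644))
go [-0.08  0.43  4.71] twz 0.002
```

View pics/s2.png

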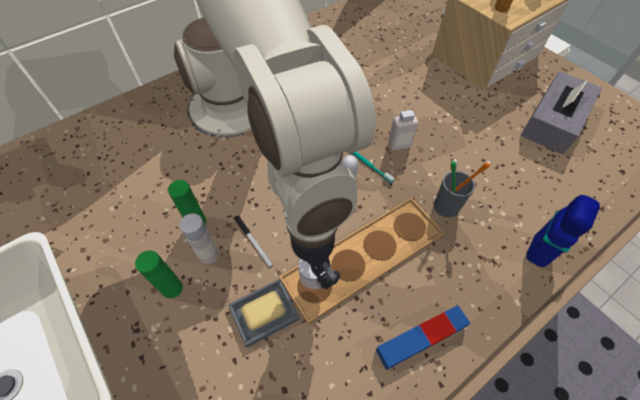

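The jar (312,270) is held over pad_1. Lowering it.

move_arm:
  offset:
    - [-0.1, 0.43, 1.5]
    - [0, 0, 1.5]
    - [0, 0, 1.0]
    - [0, 0, 0.4]
    - [0, 0, 0]
  twist:
    - [0, 0, 0]
    - [0, 0, 0]
    - [0, 0, 0]
    - [0, 0, 0]
    - [0, 0, 0]
  grip: [0.5, 0.5, 0.5, 0.5, 0.5]

```text
time: 6.2
ee_pos: [0.6086, -0.136, 0.0585]
tcp_rot: [-179.9, -0.0, 86.5]
wrist_force: [-0.6, 0.1, -1.1]
opening: 0.0592
grasp_force: 33.5
```

move_arm:
  offset:
    - [0, 0, 0.1]
    - [0, 0, 0.1]
    - [0, 0, 0]
  twist:
    - [0, 0, 0]
    - [0, 0, 0]
    - [0, 0, 0]
  grip: [0.5, 0.5, 0.5]

```text
time: 6.5
ee_pos: [0.6092, -0.1362, 0.0575]
tcp_rot: [180.0, 0.0, 86.5]
wrist_force: [0.1, -0.3, -1.9]
opening: 0.0593
grasp_force: 33.5
```

Lower a little more until it makes contact.

move_arm:
  offset:
    - [0, 0, 0.1]
    - [0, 0, 0.1]
    - [0, 0, 0]
  twist:
    - [0, 0, 0]
    - [0, 0, 0]
    - [0, 0, 0]
  grip: [0.5, 0.5, 0.5]

```text
time: 6.8
ee_pos: [0.6093, -0.1362, 0.0571]
tcp_rot: [179.9, 0.0, 86.5]
wrist_force: [-5.8, 1.7, 9.3]
opening: 0.059
grasp_force: 34.4
```

move_arm:
  offset:
    - [0, 0, 0.1]
    - [0, 0, 0.1]
    - [0, 0, 0]
  twist:
    - [0, 0, 0]
    - [0, 0, 0]
    - [0, 0, 0]
  grip: [0.5, 0.5, 0.5]

```text
time: 7.1
ee_pos: [0.6093, -0.1362, 0.057]
tcp_rot: [179.9, 0.0, 86.5]
wrist_force: [-11.4, 2.4, 22.8]
opening: 0.0595
grasp_force: 35.7
```

move_arm:
  offset:
    - [0, 0, -0.2]
    - [0, 0, 0]
    - [0, 0, 0]
    - [0, 0, 0]
    - [0, 0, 0]
  twist:
    - [0, 0, 0]
    - [0, 0, 0]
    - [0, 0, 0]
    - [0, 0, 0]
    - [0, 0, 0]
  grip: [0.5, 0.85, 1, 1, 1]

```text
time: 7.6
ee_pos: [0.609, -0.1361, 0.0549]
tcp_rot: [-180.0, -0.0, 86.5]
wrist_force: [0.1, -1.0, -0.5]
opening: 0.0856
grasp_force: 0.0
```

move_arm:
  offset:
    - [0, 0, -2]
    - [0, 0, -4]
    - [0, 0, -4]
    - [0, 0, -4]
    - [0, 0, 0]
  twist:
    - [0, 0, 0]
    - [0, 0, 0]
    - [0, 0, 0]
    - [0, 0, 0]
    - [0, 0, 0]
  grip: [1, 1, 1, 1, 1]

```text
time: 8.1
ee_pos: [0.6108, -0.1365, 0.2016]
tcp_rot: [179.5, 0.1, 86.5]
wrist_force: [0.4, -0.4, 0.0]
opening: 0.0855
grasp_force: 0.0
```

```bash
python3 -c "
from h import *
go(.4295,.1036,.2,86.4)"
```

```text
go [ 22.86 -19.56  -0.04] twz 0.002
```

move_arm:
  offset:
    - [3.3, -2.8, 0]
    - [3.3, -2.8, 0]
    - [3.3, -2.8, 0]
    - [3.3, -2.8, 0]
    - [3.3, -2.8, 0]
  twist:
    - [0, 0, 0]
    - [0, 0, 0]
    - [0, 0, 0]
    - [0, 0, 0]
    - [0, 0, 0]
  grip: [1, 1, 1, 1, 1]

```text
time: 8.6
ee_pos: [0.4781, 0.0381, 0.1947]
tcp_rot: [-180.0, -0.0, 86.5]
wrist_force: [-0.0, -0.1, -0.6]
opening: 0.0852
grasp_force: 0.0
```

move_arm:
  offset:
    - [3.2, -2.8, 0]
    - [3.2, -2.8, 0]
    - [0, 0, 0]
    - [0, 0, 0]
  twist:
    - [0, 0, 0]
    - [0, 0, 0]
    - [0, 0, 0]
    - [0, 0, 0]
  grip: [0.8, 0.8, 0.8, 0.8]

```text
time: 9.0
ee_pos: [0.4271, 0.105, 0.1952]
tcp_rot: [180.0, 0.0, 86.6]
wrist_force: [-0.3, 0.1, -0.6]
opening: 0.0687
grasp_force: 0.0
```

```bash
python3 - <<'E'
from m import *
o=bot.get_obs(); print(o['ee_pos'],o['opening']); p=viewer.camera('wrist'); C=cloud(p).reshape(-1,3); H=cv2.cvtColor(p['color'],cv2.COLOR_RGB2HSV).reshape(-1,3)
d=np.hypot(*(C[:,:2]-(.4295,.1036)).T); t=(d<.04)&(C[:,2]>.015)&(C[:,2]<.07)&(H[:,1]<90)
print(t.sum(),circ(C[t,:2],.021))
u=(d<.04)&(C[:,2]>.085)&(C[:,2]<.11); print(u.sum(),C[u].mean(0))
p=viewer.camera('top'); C=cloud(p).reshape(-1,3)
d=np.hypot(*(C[:,:2]-(.6094,-.136)).T); t=(d<.045)&(C[:,2]>.06)&(C[:,2]<.09)
print('jar',t.sum(),C[t].mean(0),cv2.minEnclosingCircle(C[t,:2].astype('f4')*1000))
go(.4295,.1036,.053)
E
```

```text
[0.42710756 0.10499604 0.19519294] 0.06873264148300351
519 (array([0.42833722, 0.1033543 ]), np.float64(0.0002428510963647422))
1469 [0.4285265  0.10584258 0.09013958]
jar 344 [ 0.6096507  -0.135945    0.07193889] ((610.4950561523438, -136.18663024902344), 30.031641006469727)
go [-0.03  0.17 14.2 ] twz None
```

move_arm:
  offset:
    - [-0.1, 0.17, 3.6]
    - [0, 0, 3.6]
    - [0, 0, 3.6]
    - [0, 0, 3.4]
    - [0, 0, 0]
  twist:
    - [0, 0, 0]
    - [0, 0, 0]
    - [0, 0, 0]
    - [0, 0, 0]
    - [0, 0, 0]
  grip: [0.8, 0.8, 0.8, 0.8, 0.8]

```text
time: 9.6
ee_pos: [0.4268, 0.1017, 0.0489]
tcp_rot: [-179.6, 0.1, 86.4]
wrist_force: [-0.4, 0.7, -0.5]
opening: 0.0685
grasp_force: 0.0
```

move_arm:
  offset:
    - [0, 0, 0]
    - [0, 0, 0]
    - [0, 0, 0]
    - [0, 0, 0]
    - [0, 0, 0]
  twist:
    - [0, 0, 0]
    - [0, 0, 0]
    - [0, 0, 0]
    - [0, 0, 0]
    - [0, 0, 0]
  grip: [0.3, 0.3, 0.3, 0.3, 0.3]
  force: 30

```text
time: 10.1
ee_pos: [0.4303, 0.1033, 0.0553]
tcp_rot: [179.8, -0.0, 86.5]
wrist_force: [-0.1, -2.3, 7.1]
opening: 0.0411
grasp_force: 31.0
```

move_arm:
  offset:
    - [0, 0, 0]
    - [0, 0, 0]
  twist:
    - [0, 0, 0]
    - [0, 0, 0]
  grip: [0.3, 0.3]

```text
time: 10.3
ee_pos: [0.4303, 0.1033, 0.0553]
tcp_rot: [179.8, -0.0, 86.5]
wrist_force: [-1.3, -0.4, 6.9]
opening: 0.0411
grasp_force: 31.0
```

move_arm:
  offset:
    - [0, 0, -2]
    - [0, 0, -4]
    - [0, 0, -4]
    - [0, 0, 0]
  twist:
    - [0, 0, 0]
    - [0, 0, 0]
    - [0, 0, 0]
    - [0, 0, 0]
  grip: [0.3, 0.3, 0.3, 0.3]

```text
time: 10.7
ee_pos: [0.4314, 0.1039, 0.1594]
tcp_rot: [179.5, -0.2, 86.5]
wrist_force: [0.3, 0.6, -1.1]
opening: 0.0409
grasp_force: 31.0
```

move_arm:
  offset:
    - [-2.75, 3.85, 0]
    - [-2.75, 3.85, 0]
    - [-2.75, 3.85, 0]
    - [-2.75, 3.85, 0]
    - [-2.75, 3.85, 0]
  twist:
    - [0, 0, 0]
    - [0, 0, 0]
    - [0, 0, 0]
    - [0, 0, 0]
    - [0, 0, 0]
  grip: [0.3, 0.3, 0.3, 0.3, 0.3]

```text
time: 11.2
ee_pos: [0.6142, -0.0472, 0.1531]
tcp_rot: [180.0, -0.0, 86.5]
wrist_force: [1.1, 0.6, -1.1]
opening: 0.0412
grasp_force: 31.2
```

move_arm:
  offset:
    - [0, 0, 2]
    - [0, 0, 2]
    - [0, 0, 0]
    - [0, 0, 0]
    - [0, 0, 0]
  twist:
    - [0, 0, 0]
    - [0, 0, 0]
    - [0, 0, 0]
    - [0, 0, 0]
    - [0, 0, 0]
  grip: [0.3, 0.3, 0.3, 0.3, 0.3]

```text
time: 11.7
ee_pos: [0.6132, -0.0455, 0.1148]
tcp_rot: [179.9, 0.0, 86.5]
wrist_force: [-0.1, -0.1, -1.4]
opening: 0.0411
grasp_force: 31.2
```

```bash
python3 -c "
from h import *
go(.615,-.0465,.0663,86.4)"
```

```text
go [-0.09  0.18  4.85] twz 0.002
```

move_arm:
  offset:
    - [-0.1, 0.18, 1.6]
    - [0, 0, 1.6]
    - [0, 0, 1.2]
    - [0, 0, 0.3]
    - [0, 0, 0]
  twist:
    - [0, 0, 0]
    - [0, 0, 0]
    - [0, 0, 0]
    - [0, 0, 0]
    - [0, 0, 0]
  grip: [0.3, 0.3, 0.3, 0.3, 0.3]

```text
time: 12.2
ee_pos: [0.6144, -0.0467, 0.0663]
tcp_rot: [180.0, -0.0, 86.5]
wrist_force: [-0.4, 0.1, -1.3]
opening: 0.041
grasp_force: 31.2
```

move_arm:
  offset:
    - [0, 0, 0.1]
    - [0, 0, 0.1]
    - [0, 0, 0]
    - [0, 0, 0]
  twist:
    - [0, 0, 0]
    - [0, 0, 0]
    - [0, 0, 0]
    - [0, 0, 0]
  grip: [0.3, 0.3, 0.3, 0.3]

```text
time: 12.6
ee_pos: [0.6146, -0.0468, 0.0661]
tcp_rot: [179.9, -0.0, 86.5]
wrist_force: [-6.6, 0.6, 13.4]
opening: 0.0412
grasp_force: 32.4
```

move_arm:
  offset:
    - [0, 0, 0.1]
    - [0, 0, 0]
    - [0, 0, 0]
  twist:
    - [0, 0, 0]
    - [0, 0, 0]
    - [0, 0, 0]
  grip: [0.3, 0.3, 0.3]

```text
time: 12.9
ee_pos: [0.6146, -0.0468, 0.0661]
tcp_rot: [179.9, -0.0, 86.5]
wrist_force: [-10.4, 1.4, 20.5]
opening: 0.041
grasp_force: 33.0
```

move_arm:
  offset:
    - [0, 0, -0.2]
    - [0, 0, 0]
    - [0, 0, 0]
    - [0, 0, 0]
    - [0, 0, 0]
  twist:
    - [0, 0, 0]
    - [0, 0, 0]
    - [0, 0, 0]
    - [0, 0, 0]
    - [0, 0, 0]
  grip: [0.3, 0.6, 0.8, 0.8, 0.8]

```text
time: 13.4
ee_pos: [0.6145, -0.0468, 0.0649]
tcp_rot: [-180.0, -0.0, 86.5]
wrist_force: [0.9, 0.1, 0.2]
opening: 0.0683
grasp_force: 0.0
```

move_arm:
  offset:
    - [0, 0, -2]
    - [0, 0, -4]
    - [0, 0, -4]
    - [0, 0, -3]
    - [0, 0, 0]
  twist:
    - [0, 0, 0]
    - [0, 0, 0]
    - [0, 0, 0]
    - [0, 0, 0]
    - [0, 0, 0]
  grip: [0.8, 0.8, 0.8, 0.8, 0.8]

```text
time: 13.9
ee_pos: [0.6161, -0.047, 0.2003]
tcp_rot: [179.6, 0.0, 86.5]
wrist_force: [0.7, 0.5, 1.0]
opening: 0.0683
grasp_force: 0.0
```

```bash
python3 -c "
from h import *
go(.4205,.2943,.2,65)"
```

```text
go [ 32.87 -21.6   -0.13] twz 0.375
```

move_arm:
  offset:
    - [3.3, -2.16, 0]
    - [3.3, -2.16, 0]
    - [3.3, -2.16, 0]
    - [3.3, -2.16, 0]
    - [3.3, -2.16, 0]
  twist:
    - [0, 0, 0]
    - [0, 0, 0]
    - [0, 0, 0]
    - [0, 0, 0]
    - [0, 0, 0]
  grip: [0.8, 0.8, 0.8, 0.8, 0.8]

```text
time: 14.4
ee_pos: [0.5157, 0.1256, 0.1944]
tcp_rot: [-180.0, 0.0, 86.5]
wrist_force: [-0.5, 0.1, -0.2]
opening: 0.0682
grasp_force: 0.0
```

move_arm:
  offset:
    - [3.3, -2.16, 0]
    - [3.3, -2.16, 0]
    - [3.3, -2.16, 0]
    - [3.3, -2.16, 0]
    - [3.3, -2.16, 0]
  twist:
    - [0, 0, 0]
    - [0, 0, 0]
    - [0, 0, 0]
    - [0, 0, 0]
    - [0, 0, 0]
  grip: [0.8, 0.8, 0.8, 0.8, 0.8]

```text
time: 14.9
ee_pos: [0.4179, 0.2969, 0.1945]
tcp_rot: [-180.0, 0.0, 86.5]
wrist_force: [0.5, -0.3, -0.5]
opening: 0.068
grasp_force: 0.0
```

move_arm:
  offset:
    - [0, 0, 0]
    - [0, 0, 0]
    - [0, 0, 0]
    - [0, 0, 0]
    - [0, 0, 0]
  twist:
    - [0, 0, 0.125]
    - [0, 0, 0.125]
    - [0, 0, 0.125]
    - [0, 0, 0]
    - [0, 0, 0]
  grip: [0.8, 0.8, 0.8, 0.8, 0.8]

```text
time: 15.4
ee_pos: [0.419, 0.2957, 0.1947]
tcp_rot: [-180.0, 0.0, 65.2]
wrist_force: [-0.1, -0.8, 0.3]
opening: 0.0679
grasp_force: 0.0
```

```bash
python3 - <<'E'
from m import *
o=bot.get_obs(); print(o['ee_pos'],o['opening'],o['tcp_rot']); p=viewer.camera('wrist'); C=cloud(p).reshape(-1,3); H=cv2.cvtColor(p['color'],cv2.COLOR_RGB2HSV).reshape(-1,3)
d=np.hypot(*(C[:,:2]-(.4205,.2943)).T); u=(d<.05)&(C[:,2]>.094)&(C[:,2]<.106); print(u.sum(),cv2.minAreaRect(C[u,:2].astype('f4')*1000))
u=(d<.05)&(C[:,2]>.113)&(C[:,2]<.13); print(u.sum(),cv2.minAreaRect(C[u,:2].astype('f4')*1000))
p=viewer.camera('top'); C=cloud(p).reshape(-1,3)
d=np.hypot(*(C[:,:2]-(.615,-.0465)).T); t=(d<.045)&(C[:,2]>.08)&(C[:,2]<.12)
print('rollon',t.sum(),C[t].max(0),C[t].mean(0),cv2.minEnclosingCircle(C[t,:2].astype('f4')*1000))
go(.4205,.2943,.083)
E
```

```text
[0.41895496 0.29566133 0.19474389] 0.06793230818722769 [-1.79980378e+02  3.14004289e-02  6.52249554e+01]
1977 ((418.0536193847656, 297.67352294921875), (58.65821075439453, 35.57075119018555), 66.45001983642578)
1500 ((417.90277099609375, 297.12261962890625), (31.93044090270996, 21.635478973388672), 65.55506896972656)
rollon 161 [ 0.63338516 -0.02714897  0.10798916] [ 0.61357544 -0.04560633  0.09694579] ((615.1763305664062, -45.963172912597656), 20.210445404052734)
go [-0.06  0.19 11.2 ] twz None
```

move_arm:
  offset:
    - [0, 0, 3]
    - [0, 0, 3]
    - [0, 0, 3]
    - [0, 0, 2]
    - [0, 0, 0]
  twist:
    - [0, 0, -0.012]
    - [0, 0, 0]
    - [0, 0, 0]
    - [0, 0, 0]
    - [0, 0, 0]
  grip: [0.8, 0.8, 0.8, 0.8, 0.8]

```text
time: 16.0
ee_pos: [0.4177, 0.2946, 0.0824]
tcp_rot: [-179.9, 0.2, 65.8]
wrist_force: [-0.3, -0.1, -0.2]
opening: 0.068
grasp_force: 0.0
```

move_arm:
  offset:
    - [0, 0, 0]
    - [0, 0, 0]
    - [0, 0, 0]
    - [0, 0, 0]
    - [0, 0, 0]
  twist:
    - [0, 0, 0]
    - [0, 0, 0]
    - [0, 0, 0]
    - [0, 0, 0]
    - [0, 0, 0]
  grip: [0.6, 0.5, 0.3, 0.2, 0.2]
  force: 30

```text
time: 16.5
ee_pos: [0.4196, 0.2963, 0.0869]
tcp_rot: [179.9, -0.1, 65.7]
wrist_force: [-2.5, 1.6, 5.8]
opening: 0.0359
grasp_force: 31.0
```

move_arm:
  offset:
    - [0, 0, 0]
    - [0, 0, 0]
    - [0, 0, 0]
  twist:
    - [0, 0, 0]
    - [0, 0, 0]
    - [0, 0, 0]
  grip: [0.2, 0.2, 0.2]

```text
time: 16.8
ee_pos: [0.4196, 0.2963, 0.0869]
tcp_rot: [179.9, -0.1, 65.7]
wrist_force: [-1.6, -0.4, 6.6]
opening: 0.0356
grasp_force: 31.0
```

move_arm:
  offset:
    - [0, 0, -2]
    - [0, 0, -4]
    - [0, 0, -4]
    - [0, 0, 0]
    - [0, 0, 0]
  twist:
    - [0, 0, 0]
    - [0, 0, 0]
    - [0, 0, -0.12]
    - [0, 0, -0.12]
    - [0, 0, -0.12]
  grip: [0.2, 0.2, 0.2, 0.2, 0.2]

```text
time: 17.3
ee_pos: [0.4197, 0.2961, 0.1872]
tcp_rot: [179.9, -0.1, 86.6]
wrist_force: [0.3, -1.2, -3.1]
opening: 0.0355
grasp_force: 30.8
```

```bash
python3 -c "
from h import *
print(bot.get_obs()['ee_pos'],bot.get_obs()['opening']);go(.6207,.0431,.19,86.4)"
```

```text
[0.41968528 0.29613936 0.18717481] 0.03548186771828548
go [-24.08  21.56  -0.27] twz 0.004
```

move_arm:
  offset:
    - [-3, 2.65, 0]
    - [-3, 2.7, 0]
    - [-3, 2.7, 0]
    - [-3, 2.7, 0]
    - [-3, 2.7, 0]
  twist:
    - [0, 0, 0]
    - [0, 0, 0]
    - [0, 0, 0]
    - [0, 0, 0]
    - [0, 0, 0]
  grip: [0.2, 0.2, 0.2, 0.2, 0.2]

```text
time: 17.8
ee_pos: [0.5446, 0.136, 0.1856]
tcp_rot: [180.0, -0.0, 86.3]
wrist_force: [0.6, 2.2, -1.7]
opening: 0.0358
grasp_force: 31.0
```

move_arm:
  offset:
    - [-3, 2.7, 0]
    - [-3, 2.7, 0]
    - [-3, 2.7, 0]
    - [0, 0, 0]
    - [0, 0, 0]
  twist:
    - [0, 0, 0]
    - [0, 0, 0]
    - [0, 0, 0]
    - [0, 0, 0]
    - [0, 0, 0]
  grip: [0.2, 0.2, 0.2, 0.2, 0.2]

```text
time: 18.3
ee_pos: [0.6189, 0.0417, 0.1849]
tcp_rot: [-179.9, -0.0, 86.2]
wrist_force: [-0.1, 0.3, -2.0]
opening: 0.0355
grasp_force: 31.3
```

move_arm:
  offset:
    - [0, 0, 2]
    - [0, 0, 2]
    - [0, 0, 0]
    - [0, 0, 0]
    - [0, 0, 0]
  twist:
    - [0, 0, 0]
    - [0, 0, 0]
    - [0, 0, 0]
    - [0, 0, 0]
    - [0, 0, 0]
  grip: [0.2, 0.2, 0.2, 0.2, 0.2]

```text
time: 18.8
ee_pos: [0.619, 0.043, 0.1469]
tcp_rot: [179.9, -0.0, 86.4]
wrist_force: [0.4, -0.4, -1.7]
opening: 0.0356
grasp_force: 31.3
```

```bash
python3 -c "
from h import *
print(bot.get_obs()['ee_pos'],bot.get_obs()['opening']);go(.6207,.0431,.0979,86.4)"
```

```text
[0.61899362 0.04303454 0.14686863] 0.035569284412867094
go [0.02 0.16 4.9 ] twz -0.0
```

move_arm:
  offset:
    - [0, 0.16, 1.6]
    - [0, 0, 1.6]
    - [0, 0, 1.2]
    - [0, 0, 0.3]
    - [0, 0, 0]
  twist:
    - [0, 0, 0]
    - [0, 0, 0]
    - [0, 0, 0]
    - [0, 0, 0]
    - [0, 0, 0]
  grip: [0.2, 0.2, 0.2, 0.2, 0.2]

```text
time: 19.3
ee_pos: [0.6202, 0.0423, 0.0981]
tcp_rot: [-180.0, -0.0, 86.3]
wrist_force: [-0.1, 0.5, -1.9]
opening: 0.0356
grasp_force: 31.5
```

move_arm:
  offset:
    - [0, 0, 0.1]
    - [0, 0, 0.1]
    - [0, 0, 0]
    - [0, 0, 0]
  twist:
    - [0, 0, 0]
    - [0, 0, 0]
    - [0, 0, 0]
    - [0, 0, 0]
  grip: [0.2, 0.2, 0.2, 0.2]

```text
time: 19.7
ee_pos: [0.6203, 0.0422, 0.0978]
tcp_rot: [179.9, -0.0, 86.3]
wrist_force: [-5.5, -0.9, 10.3]
opening: 0.0355
grasp_force: 33.1
```

Contact. Release and rise.

move_arm:
  offset:
    - [0, 0, -0.1]
    - [0, 0, 0]
    - [0, 0, 0]
    - [0, 0, 0]
    - [0, 0, 0]
  twist:
    - [0, 0, 0]
    - [0, 0, 0]
    - [0, 0, 0]
    - [0, 0, 0]
    - [0, 0, 0]
  grip: [0.2, 0.5, 0.75, 0.75, 0.75]

```text
time: 20.2
ee_pos: [0.6204, 0.0423, 0.0971]
tcp_rot: [-180.0, 0.0, 86.3]
wrist_force: [-0.8, 0.3, 0.2]
opening: 0.0639
grasp_force: 0.0
```

move_arm:
  offset:
    - [0, 0, -2]
    - [0, 0, -4]
    - [0, 0, -4]
    - [0, 0, -4]
    - [0, 0, 0]
  twist:
    - [0, 0, 0]
    - [0, 0, 0]
    - [0, 0, 0]
    - [0, 0, 0]
    - [0, 0, 0]
  grip: [0.75, 0.75, 0.75, 0.75, 0.75]

```text
time: 20.7
ee_pos: [0.6218, 0.0425, 0.2436]
tcp_rot: [179.5, -0.1, 86.3]
wrist_force: [-0.2, 0.4, -0.3]
opening: 0.064
grasp_force: 0.0
```

```bash
python3 -c "
from h import *
go(.401,-.2857,.24,86.4)"
```

```text
go [-34.16 -19.94   0.15] twz -0.001
```

move_arm:
  offset:
    - [-3.4, -2, 0]
    - [-3.4, -2, 0]
    - [-3.4, -2, 0]
    - [-3.4, -2, 0]
    - [-3.4, -2, 0]
  twist:
    - [0, 0, 0]
    - [0, 0, 0]
    - [0, 0, 0]
    - [0, 0, 0]
    - [0, 0, 0]
  grip: [0.75, 0.75, 0.75, 0.75, 0.75]

```text
time: 21.2
ee_pos: [0.5087, -0.122, 0.2369]
tcp_rot: [180.0, 0.0, 86.3]
wrist_force: [1.4, -0.7, 0.1]
opening: 0.0641
grasp_force: 0.0
```

move_arm:
  offset:
    - [-3.4, -2, 0]
    - [-3.4, -2, 0]
    - [-3.4, -2, 0]
    - [-3.4, -2, 0]
    - [-3.4, -2, 0]
  twist:
    - [0, 0, 0]
    - [0, 0, 0]
    - [0, 0, 0]
    - [0, 0, 0]
    - [0, 0, 0]
  grip: [0.75, 0.75, 0.75, 0.75, 0.75]

```text
time: 21.7
ee_pos: [0.3979, -0.2853, 0.237]
tcp_rot: [180.0, 0.0, 86.3]
wrist_force: [0.1, -0.4, 0.2]
opening: 0.064
grasp_force: 0.0
```

move_arm:
  offset:
    - [0, 0, 0]
    - [0, 0, 0]
    - [0, 0, 0]
  twist:
    - [0, 0, 0]
    - [0, 0, 0]
    - [0, 0, 0]
  grip: [0.75, 0.75, 0.75]

```text
time: 22.0
ee_pos: [0.3994, -0.2836, 0.2371]
tcp_rot: [180.0, -0.0, 86.4]
wrist_force: [1.4, -0.1, -0.3]
opening: 0.0638
grasp_force: 0.0
```

```bash
python3 - <<'E'
from m import *
o=bot.get_obs(); print(o['ee_pos'],o['opening'],o['tcp_rot']); p=viewer.camera('wrist'); save(p,'w2.png');C=cloud(p).reshape(-1,3); H=cv2.cvtColor(p['color'],cv2.COLOR_RGB2HSV).reshape(-1,3)
d=np.hypot(*(C[:,:2]-(.401,-.286)).T); t=(d<.04)&(C[:,2]>.02)&(C[:,2]<.14)&(H[:,1]<90)
if t.sum()>5: print(t.sum(),circ(C[t,:2],.023))
u=(d<.04)&(C[:,2]>.144)&(C[:,2]<.16)
if u.sum()>5: print(u.sum(),C[u].mean(0),cv2.minEnclosingCircle(C[u,:2].astype('f4')*1000))
p=viewer.camera('top'); C=cloud(p).reshape(-1,3)
d=np.hypot(*(C[:,:2]-(.6207,.0431)).T); t=(d<.055)&(C[:,2]>.08)&(C[:,2]<.15)
print('flask',t.sum(),C[t,2].max(),cv2.minAreaRect(C[t,:2].astype('f4')*1000))
go(.401,-.2857,.133)
E
```

```text
[ 0.39939087 -0.28363555  0.23708807] 0.06377328776045792 [ 1.79999177e+02 -1.74367519e-02  8.63558503e+01]
1225 (array([ 0.39916509, -0.28476686]), np.float64(0.0003673716367222915))
3003 [ 0.39931476 -0.28250933  0.15064472] ((399.2461853027344, -284.0528869628906), 22.4639949798584)
flask 282 0.13648923723948925 ((621.02978515625, 40.886993408203125), (58.67384719848633, 35.88131332397461), 85.98939514160156)
go [-0.23  0.15 10.42] twz None
```

View pics/w2.png

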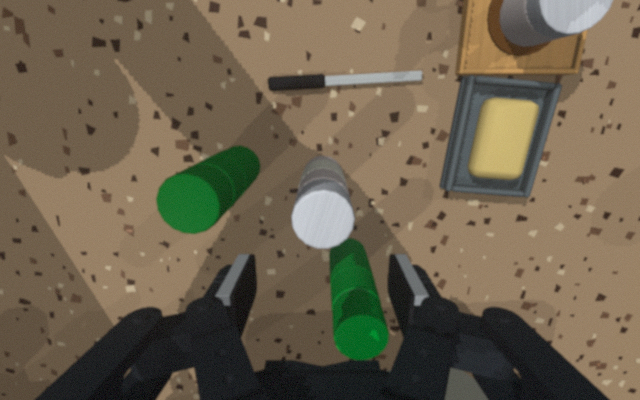

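The wrist view shows the silver cap of the white bottle at (323,218). The greens at (190,200) and (360,330) are clear of the fingers. The flask is about 2 mm off its pad's centre, which is good enough.

move_arm:
  offset:
    - [-0.12, 0.07, 3]
    - [0, 0, 3]
    - [0, 0, 3]
    - [0, 0, 1.3]
    - [0, 0, 0]
  twist:
    - [0, 0, 0]
    - [0, 0, 0]
    - [0, 0, 0]
    - [0, 0, 0]
    - [0, 0, 0]
  grip: [0.75, 0.75, 0.75, 0.75, 0.75]

```text
time: 22.6
ee_pos: [0.3993, -0.2843, 0.1328]
tcp_rot: [-179.9, -0.1, 86.4]
wrist_force: [0.3, -0.8, -0.6]
opening: 0.0643
grasp_force: 0.0
```

move_arm:
  offset:
    - [0, 0, 0]
    - [0, 0, 0]
    - [0, 0, 0]
    - [0, 0, 0]
    - [0, 0, 0]
  twist:
    - [0, 0, 0]
    - [0, 0, 0]
    - [0, 0, 0]
    - [0, 0, 0]
    - [0, 0, 0]
  grip: [0.65, 0.55, 0.4, 0.3, 0.3]
  force: 35

```text
time: 23.1
ee_pos: [0.4002, -0.2859, 0.1362]
tcp_rot: [179.9, 0.1, 86.3]
wrist_force: [-1.9, 0.4, 6.7]
opening: 0.0444
grasp_force: 35.9
```

move_arm:
  offset:
    - [0, 0, 0]
    - [0, 0, 0]
    - [0, 0, 0]
  twist:
    - [0, 0, 0]
    - [0, 0, 0]
    - [0, 0, 0]
  grip: [0.3, 0.3, 0.3]

```text
time: 23.4
ee_pos: [0.4002, -0.2859, 0.1362]
tcp_rot: [179.9, 0.1, 86.3]
wrist_force: [-0.9, 1.1, 5.9]
opening: 0.0441
grasp_force: 35.9
```

move_arm:
  offset:
    - [0, 0, -2]
    - [0, 0, -4]
    - [0, 0, -4]
    - [0, 0, -4]
    - [0, 0, -2]
  twist:
    - [0, 0, 0]
    - [0, 0, 0]
    - [0, 0, 0]
    - [0, 0, 0]
    - [0, 0, 0]
  grip: [0.3, 0.3, 0.3, 0.3, 0.3]

```text
time: 23.9
ee_pos: [0.4, -0.2857, 0.2984]
tcp_rot: [179.8, 0.1, 86.3]
wrist_force: [0.8, -0.5, -1.7]
opening: 0.0441
grasp_force: 37.0
```

move_arm:
  offset:
    - [3, 1.4, 0]
    - [3.6, 1.65, 0]
    - [3.6, 1.65, 0]
    - [3.6, 1.65, 0]
    - [3.6, 1.65, 0]
  twist:
    - [0, 0, 0]
    - [0, 0, 0]
    - [0, 0, 0]
    - [0, 0, 0]
    - [0, 0, 0]
  grip: [0.3, 0.3, 0.3, 0.3, 0.3]

```text
time: 24.4
ee_pos: [0.4912, -0.1155, 0.2949]
tcp_rot: [180.0, 0.0, 86.3]
wrist_force: [1.2, 0.2, -2.4]
opening: 0.0442
grasp_force: 37.0
```

move_arm:
  offset:
    - [3.6, 1.65, 0]
    - [3.6, 1.65, 0]
    - [3.6, 1.65, 0]
    - [3.6, 1.65, 0]
    - [3.6, 1.65, 0]
  twist:
    - [0, 0, 0]
    - [0, 0, 0]
    - [0, 0, 0]
    - [0, 0, 0]
    - [0, 0, 0]
  grip: [0.3, 0.3, 0.3, 0.3, 0.3]

```text
time: 24.9
ee_pos: [0.585, 0.059, 0.2947]
tcp_rot: [180.0, -0.0, 86.3]
wrist_force: [-0.1, -1.1, -2.2]
opening: 0.0444
grasp_force: 37.0
```

move_arm:
  offset:
    - [3.6, 1.65, 0]
    - [2.5, 1.2, 0]
    - [1.4, 0.5, 0]
    - [0, 0, 0]
    - [0, 0, 0]
  twist:
    - [0, 0, 0]
    - [0, 0, 0]
    - [0, 0, 0]
    - [0, 0, 0]
    - [0, 0, 0]
  grip: [0.3, 0.3, 0.3, 0.3, 0.3]

```text
time: 25.4
ee_pos: [0.6225, 0.1297, 0.2944]
tcp_rot: [-180.0, 0.0, 86.3]
wrist_force: [-0.1, -0.6, -2.5]
opening: 0.0444
grasp_force: 37.0
```

```bash
python3 -c "
from h import *
p=viewer.camera('scene');save(p,'s3.png')
print(bot.get_obs()['ee_pos'],bot.get_obs()['opening']);go(.6263,.1326,.1472,86.4)"
```

```text
[0.62241019 0.12929747 0.29466196] 0.04415036262039751
go [ 0.36  0.36 14.75] twz -0.002
```

View pics/s3.png

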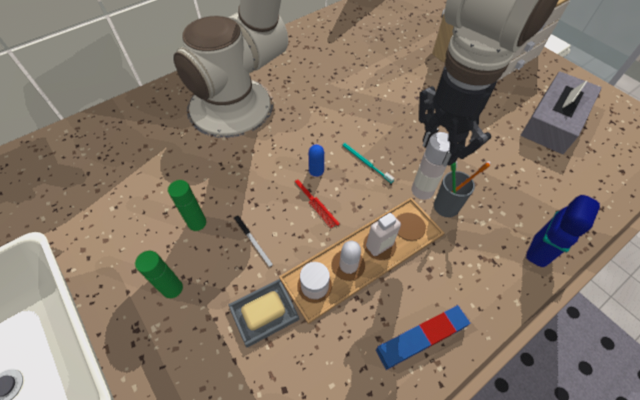

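The jar, roll-on and flask stand on their pads, and the shampoo hangs upright over pad_4 at (432,165). Lowering it.

move_arm:
  offset:
    - [0.36, 0.36, 2]
    - [0, 0, 2.5]
    - [0, 0, 2.5]
    - [0, 0, 2]
    - [0, 0, 0]
  twist:
    - [0, 0, 0]
    - [0, 0, 0]
    - [0, 0, 0]
    - [0, 0, 0]
    - [0, 0, 0]
  grip: [0.3, 0.3, 0.3, 0.3, 0.3]

```text
time: 25.95
ee_pos: [0.6251, 0.132, 0.2018]
tcp_rot: [-179.8, 0.1, 86.2]
wrist_force: [0.4, -0.6, -2.1]
opening: 0.0443
grasp_force: 37.0
```

move_arm:
  offset:
    - [0, 0, 2]
    - [0, 0, 2]
    - [0, 0, 1]
    - [0, 0, 0]
    - [0, 0, 0]
  twist:
    - [0, 0, 0]
    - [0, 0, 0]
    - [0, 0, 0]
    - [0, 0, 0]
    - [0, 0, 0]
  grip: [0.3, 0.3, 0.3, 0.3, 0.3]

```text
time: 26.45
ee_pos: [0.6268, 0.1333, 0.1557]
tcp_rot: [179.9, -0.0, 86.3]
wrist_force: [0.5, 0.1, -1.3]
opening: 0.0441
grasp_force: 37.0
```

move_arm:
  offset:
    - [-0.05, -0.05, 0.4]
    - [0, 0, 0.3]
    - [0, 0, 0]
    - [0, 0, 0]
  twist:
    - [0, 0, 0]
    - [0, 0, 0]
    - [0, 0, 0]
    - [0, 0, 0]
  grip: [0.3, 0.3, 0.3, 0.3]

```text
time: 26.85
ee_pos: [0.626, 0.1331, 0.1474]
tcp_rot: [180.0, -0.0, 86.3]
wrist_force: [-0.4, 0.0, -2.6]
opening: 0.0443
grasp_force: 37.0
```

move_arm:
  offset:
    - [0, 0, 0.1]
    - [0, 0, 0.1]
    - [0, 0, 0]
    - [0, 0, 0]
  twist:
    - [0, 0, 0]
    - [0, 0, 0]
    - [0, 0, 0]
    - [0, 0, 0]
  grip: [0.3, 0.3, 0.3, 0.3]

```text
time: 27.25
ee_pos: [0.6261, 0.1333, 0.1473]
tcp_rot: [179.9, -0.0, 86.3]
wrist_force: [-4.2, -0.4, 8.5]
opening: 0.0445
grasp_force: 38.3
```

Contact. Release gently, rise and back away.

move_arm:
  offset:
    - [0, 0, -0.1]
    - [0, 0, 0]
    - [0, 0, 0]
    - [0, 0, 0]
    - [0, 0, 0]
  twist:
    - [0, 0, 0]
    - [0, 0, 0]
    - [0, 0, 0]
    - [0, 0, 0]
    - [0, 0, 0]
  grip: [0.5, 0.6, 0.75, 0.75, 0.75]

```text
time: 27.75
ee_pos: [0.626, 0.1331, 0.1461]
tcp_rot: [-180.0, 0.0, 86.3]
wrist_force: [-0.3, -0.6, -0.7]
opening: 0.0638
grasp_force: 0.0
```

move_arm:
  offset:
    - [0, 0, -2]
    - [0, 0, -4]
    - [0, 0, -3]
    - [0, 0, -2]
    - [0, 0, 0]
  twist:
    - [0, 0, 0]
    - [0, 0, 0]
    - [0, 0, 0]
    - [0, 0, 0]
    - [0, 0, 0]
  grip: [0.75, 0.75, 0.75, 0.75, 0.75]

```text
time: 28.25
ee_pos: [0.6268, 0.1332, 0.2597]
tcp_rot: [179.7, -0.1, 86.3]
wrist_force: [1.7, -0.1, 0.9]
opening: 0.0642
grasp_force: 0.0
```

move_arm:
  offset:
    - [0, -3, 0]
    - [0, -4, 0]
    - [0, -4, 0]
    - [0, -4, 0]
    - [0, -4, 0]
  twist:
    - [0, 0, 0]
    - [0, 0, 0]
    - [0, 0, 0]
    - [0, 0, 0]
    - [0, 0, 0]
  grip: [0.75, 0.75, 0.75, 0.75, 0.75]

```text
time: 28.75
ee_pos: [0.4346, 0.1451, 0.255]
tcp_rot: [-179.9, 0.0, 86.3]
wrist_force: [-0.7, -0.4, 0.7]
opening: 0.0642
grasp_force: 0.0
```

move_arm:
  offset:
    - [0, 0, 0]
    - [0, 0, 0]
    - [0, 0, 0]
    - [0, 0, 0]
    - [0, 0, 0]
  twist:
    - [0, 0, 0]
    - [0, 0, 0]
    - [0, 0, 0]
    - [0, 0, 0]
    - [0, 0, 0]
  grip: [0.75, 0.75, 0.75, 0.75, 0.75]

```text
time: 29.25
ee_pos: [0.437, 0.1451, 0.2557]
tcp_rot: [-179.9, 0.0, 86.3]
wrist_force: [0.8, 0.3, -0.2]
opening: 0.0639
grasp_force: 0.0
```

```bash
python3 - <<'E'
from m import *
p=viewer.camera('scene');save(p,'s4.png')
for n in ('scene','top'):
  p=viewer.camera(n); C=cloud(p).reshape(-1,3)
  for k,c,z,h in (('jar',(.6094,-.136),.073,.04),('rollon',(.615,-.0465),.103,.025),('flask',(.6207,.0431),.131,.04),('shampoo',(.6263,.1326),.161,.03)):
    d=np.hypot(*(C[:,:2]-c).T); t=(d<h)&(abs(C[:,2]-z)<.007)
    print(n,k,t.sum(),np.round(C[t].mean(0)-np.r_[c,z],4) if t.sum() else '')
E
```

```text
scene jar 658 [ 0.0022 -0.0019 -0.0008]
scene rollon 185 [ 0.0019 -0.0016 -0.0027]
scene flask 158 [ 0.0014 -0.0042 -0.0015]
scene shampoo 335 [ 0.001  -0.0019 -0.0009]
top jar 329 [ 0.0006 -0.0001 -0.0005]
top rollon 97 [ 0.0007  0.0005 -0.0023]
top flask 96 [ 0.0005 -0.0021 -0.0012]
top shampoo 212 [ 0.0001  0.0009 -0.0006]
```

View pics/s4.png

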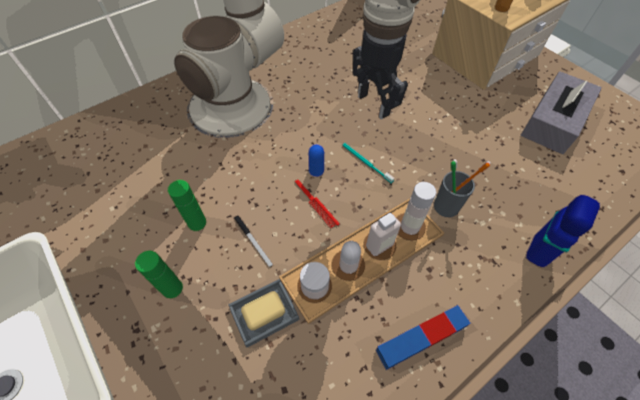

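All four stand upright, each within about 2 mm of its pad's centre from the top camera. The tumbler (453,195) and the soap dish (264,312) are undisturbed, and the gripper is clear.

```bash
python3 -c "
from workcell import bot
print(bot.job_done())"
```

```text
the job is handed in; nothing more can be done
None
```

The job is handed in: shampoo, flask, roll-on and jar stand upright on pads 4 to 1, running from the tumbler's end to the soap dish's end, with the tumbler and soap dish left where they were.

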